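# Tag the worn shock mount

### The job

Three spring shock mounts for the machine stand on the table, and one has gone soft. With the fingertips press each rubber pad down a few millimetres in turn, starting with the mount on the robot's left, then the middle one, then the right, to feel which spring is softest; only then push that mount's tag fully down and move clear. Leave the other two tags up, do not pick anything up, and do not disturb the loose things lying about.

Things in the scene. Friction and masses are not known exactly. Their poses are not given: they have to be found in the camera images.
- mount_a: One of three grey shock mounts, fixed on the table, alike but for the hidden spring; one on the robot's left (y +0.19 to +0.28), one near y = 0, one on its right. Origin on the table under the pad's axis, z up; its x axis (up to 17 deg off world x) runs from pad to tag, away from the robot. Base plate 140 x 76 x 8 mm, x -39 to +101; at x = 0 a cup 56 across, 36 high.
- mount_b: Another of the three shock mounts; same shape, sizes and frame as mount_a. Names do not tell how soft.
- mount_c: Another of the three shock mounts; same shape, sizes and frame as mount_a. Names do not tell how soft.
- pad_a_top (a point): Centre of the upper face of the round black rubber pad on the coil spring of mount_a: 48 mm across, 66 mm above the table at rest. Moves down with the pad.
- pad_a (a joint): How far the pad of mount_a is pressed, m: 0 at rest, 0.012 at its stop. It gives from about 1 N, then force grows evenly with depth; it springs back when let go. At 7 mm the softest pad needs 3 to 4 N, the others 9 to 14 N; at the stop 5 N against 15 to 23 N.
- tag_a_top (a point): Centre of the flat top of mount_a's aluminium tag, tab 30 (x) x 34 (y) x 5 mm, 75 mm from the pad's axis along the mount's x. 76 mm above the table when up, 60 when down (pad at rest). It slides in a grey sleeve 34 x 44 mm (top at 54 mm) on a bracket of the pad, so the pad and sleeve sink too while it is pushed.
- tag_a (a joint): How far the tag of mount_a is pushed down in its sleeve, m: 0 up, 0.016 fully down on its stop. It slides straight down at about 3 N, which also sinks the softest pad by about 6 mm (others 1 to 2 mm), and it stays where it is left.
- pad_b_top (a point): Centre of the upper face of the round black rubber pad on the coil spring of mount_b: 48 mm across, 66 mm above the table at rest. Moves down with the pad.
- pad_b (a joint): How far the pad of mount_b is pressed, m: 0 at rest, 0.012 at its stop. It gives from about 1 N, then force grows evenly with depth; it springs back when let go. At 7 mm the softest pad needs 3 to 4 N, the others 9 to 14 N; at the stop 5 N against 15 to 23 N.
- tag_b_top (a point): Centre of the flat top of mount_b's aluminium tag, tab 30 (x) x 34 (y) x 5 mm, 75 mm from the pad's axis along the mount's x. 76 mm above the table when up, 60 when down (pad at rest). It slides in a grey sleeve 34 x 44 mm (top at 54 mm) on a bracket of the pad, so the pad and sleeve sink too while it is pushed.
- tag_b (a joint): How far the tag of mount_b is pushed down in its sleeve, m: 0 up, 0.016 fully down on its stop. It slides straight down at about 3 N, which also sinks the softest pad by about 6 mm (others 1 to 2 mm), and it stays where it is left.
- pad_c_top (a point): Centre of the upper face of the round black rubber pad on the coil spring of mount_c: 48 mm across, 66 mm above the table at rest. Moves down with the pad.
- pad_c (a joint): How far the pad of mount_c is pressed, m: 0 at rest, 0.012 at its stop. It gives from about 1 N, then force grows evenly with depth; it springs back when let go. At 7 mm the softest pad needs 3 to 4 N, the others 9 to 14 N; at the stop 5 N against 15 to 23 N.
- tag_c_top (a point): Centre of the flat top of mount_c's aluminium tag, tab 30 (x) x 34 (y) x 5 mm, 75 mm from the pad's axis along the mount's x. 76 mm above the table when up, 60 when down (pad at rest). It slides in a grey sleeve 34 x 44 mm (top at 54 mm) on a bracket of the pad, so the pad and sleeve sink too while it is pushed.
- tag_c (a joint): How far the tag of mount_c is pushed down in its sleeve, m: 0 up, 0.016 fully down on its stop. It slides straight down at about 3 N, which also sinks the softest pad by about 6 mm (others 1 to 2 mm), and it stays where it is left.
- nut: Steel hexagon nut, 40 mm over corners, 18 mm high, loose bystander, to be left where it is. Origin at the centre of its underside.
- bearing: Steel ring 42 mm across, 14 mm high, loose bystander, to be left where it is. Origin at the centre of its underside.
- bolt: Bolt standing on its hexagon head (30 mm), 40 mm high, loose bystander, to be left where it is. Origin at the centre of its underside.
- wrench: Steel wrench 180 mm long lying beyond the mounts, loose bystander, to be left where it is. Origin at the centre of its underside.
- grease_jar: Grey jar with black cap, 60 mm across, 70 mm high, beyond the mounts, loose bystander, to be left where it is. Origin at the centre of its underside.
- screwdriver: Screwdriver with black handle, 190 mm long, lying beyond the mounts, loose bystander, to be left where it is. Origin at the centre of its underside.

How it is judged:
By the outcome, as a careful person would: the job done as asked, in the order asked, and still so for the second after the job is handed in, with the robot touching nothing.
It also fails if it takes over 48 s, if anything falls off the work surface, if the arm or the gripper's body presses on something with over 40 N, if the wrist force passes 120 N, or if a joint passes its speed limit or range.

### The arm

A 6-joint arm with a two-finger parallel gripper is mounted at the origin on the work surface. World frame = base frame: x ahead of the robot, y to its left, z up, the work surface at z = 0. Lengths are in m, angles in rad, forces in N, time in s.
With the tool pointing down it reaches from about 0.275 to 1 m from the base axis. Payload 8.4 kg.
Tool frame: the origin (TCP) lies on the centre line of the jaws, within the pads' length; the fingertips stand 17 mm ahead of it and the grasp point (between the pads) lies 2 mm behind it (bot.tcp_to_tips is the y of the fingertips in the tool frame, in m); y points along the fingers, z is the direction in which the jaws open and shut, and the axes are right-handed (so a half turn about y gives the same grasp; the last joint's range is limited). The gripper opens to 85 mm and grips with 20 to 120 N. Pads are 22 mm wide; open, the fingers measure 114 mm over their backs; the gripper's body (76 mm by 85 mm) begins 54 mm behind the grasp point. The pads swing forward as they close: fully open they stand 13 mm farther back than shut.
Start: joints at [1.236, 0.353, 1.633, -0, 1.155, -0.002], TCP at [0.204, 0.591, 0.248] pointing down, gripper open.
Joint ranges: [-2.63, 2.63], [-0.92, 2.1], [0.06, 2.66], [-1.3, 4.44], [0, 2.69], [-3.02, 3.02]. Speed limits (rad/s): [2.22, 2.22, 2.79, 3.14, 3.14, 3.14].

### API

Orientations are given as a unit quaternion [x, y, z, w].
In Python, from workcell import bot, hand, kinematics, get_obs, vision, hand_in gives the robot as it stands. The module is installed in compiled form; this text tells all that it offers. Calls block until the motion is done:
- bot.reach(position, orientation): joint-space move of the TCP to a pose.
- bot.servo_line(position, ori=None, velocity=0.15): straight line of the TCP; ori=None keeps the orientation; velocity is the mean speed in m/s.
- bot.goto_joints(angles): joint-space move.
- hand.move_gripper(opening, strength=None): finger opening in m; strength is the grip in N (None keeps the last); returns when the fingers have stopped.
- bot.dwell(seconds).
- kinematics.solve_ik(position, orientation): joint angles nearest the present ones, or None.
- get_obs(): the state.
- vision.read_camera(name): name is "scene" or "side" or "wrist"; returns a dict with "frame" (420x560x3 uint8, red, green, blue), "intrinsics" (3x3 intrinsics, pixels), "dist" ([k1, k2, p1, p2, k3] as OpenCV has them; the pictures are not rectified), "view" (4x4, takes a point from world to camera coordinates). Camera axes: x right, y down, z forward; pixel columns grow to the right and rows downward; lengths in m; the calibration is good to about 2 mm. A picture is of the moment at which its call begins. There is no depth.
A pose or a line that the arm cannot do raises bot.IKError and nothing moves.
- hand_in(): hands the job in, once; it reports no verdict.
The state is a dict: "time_s": time; "joint_pos": joint angles; "joint_vel": joint speeds; "joint_efforts": joint torques, N m; "position": TCP position; "orientation": TCP orientation; "wrist_force": force on the tool from outside, world axes, zero at the start; "ft_torque": the same for the moment, N m; "gripper_width": finger opening in m.
Only numpy, scipy, OpenCV 4.12 (cv2) and the standard library are available. Lean on these libraries where they do the work, as an engineer would, in place of code of your own. Each camera call takes 0.05 s, during which the arm holds its last target. There are 200 camera calls.

## Working session

There is one attempt and no reset: what is moved stays moved. The work goes in short steps, each a Python script; the robot and the scene stay as the last script left them, time stands still between calls to the robot, and variables do not carry over. Pictures are saved under pics/ and viewed, about 8 in all and at most 12, crops included, and the job is handed in when it is done.

```bash
mkdir -p pics
python3 - <<'E'
from workcell import bot,get_obs,vision
import cv2,numpy as np,pickle
o=get_obs();print({k:np.round(v,3) for k,v in o.items()},bot.tcp_to_tips)
d={}
for n in ["scene","side"]:
    r=vision.read_camera(n);d[n]=r;cv2.imwrite(f"pics/{n}0.png",r["frame"][:,:,::-1])
    print(n,np.round(r["view"],3).tolist(),np.round(r["intrinsics"],1).tolist(),r["dist"])
pickle.dump(d,open("d0.pkl","wb"))
E
```

```text
{'time_s': np.float64(0.0), 'joint_pos': array([ 1.236,  0.354,  1.634, -0.   ,  1.155, -0.002]), 'joint_vel': array([ 0.001, -0.003,  0.001, -0.   ,  0.001, -0.   ]), 'joint_efforts': array([ 3.0000e-03, -6.0526e+01, -3.4207e+01,  0.0000e+00,  9.0000e-03,
       -0.0000e+00]), 'position': array([0.204, 0.59 , 0.248]), 'orientation': array([ 0.698, -0.117,  0.117, -0.697]), 'wrist_force': array([-0.182, -0.015,  0.398]), 'ft_torque': array([0.03 , 0.007, 0.006]), 'gripper_width': np.float64(0.085)} 0.017
scene [[0.597, 0.802, 0.005, -0.36], [0.595, -0.439, -0.673, -0.277], [-0.538, 0.405, -0.739, 1.296], [0.0, 0.0, 0.0, 1.0]] [[441.0, 0.0, 286.0], [0.0, 441.0, 208.6], [0.0, 0.0, 1.0]] [0.04885798 0.         0.         0.         0.        ]
side [[-0.91, -0.415, -0.002, 0.544], [-0.297, 0.653, -0.696, 0.202], [0.29, -0.633, -0.718, 0.826], [0.0, 0.0, 0.0, 1.0]] [[502.4, 0.0, 272.8], [0.0, 502.4, 207.2], [0.0, 0.0, 1.0]] [-0.16603361  0.          0.          0.          0.        ]
```

View pics/scene0.png

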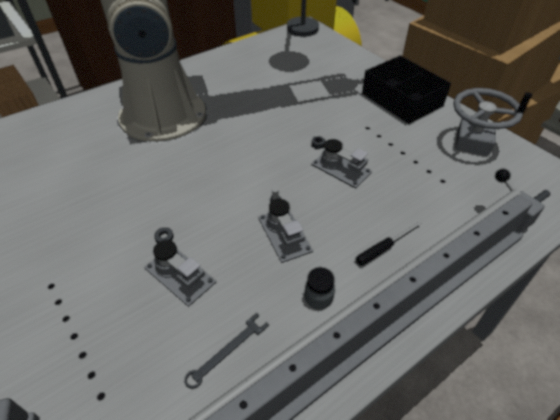

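View pics/side0.png

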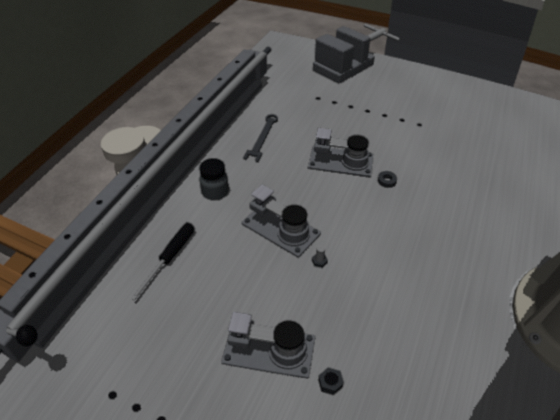

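Both views show the three mounts. The pads are at about (333,147), (279,207) and (165,250) in scene, and (289,335), (294,215) and (357,144) in side, for left, middle and right. A loose item lies on the robot side of each pad.

```bash
cat > h.py <<'E'
import numpy as np,cv2
def ray(r,uv):
    V=np.array(r["view"]);n=cv2.undistortPoints(np.array([[uv]],float),np.array(r["intrinsics"]),np.array(r["dist"]))[0,0]
    R=V[:3,:3];return -R.T@V[:3,3],R.T@np.array([*n,1])
def cast(r,uv,z):
    c,d=ray(r,uv);return c+d*(z-c[2])/d[2]
def tri(rs):
    A=np.zeros((3,3));b=np.zeros(3)
    for c,d in rs:
        d=d/np.linalg.norm(d);P=np.eye(3)-np.outer(d,d);A+=P;b+=P@c
    return np.linalg.solve(A,b)
def blob(m,uv):
    n,l,s,c=cv2.connectedComponentsWithStats(m.astype(np.uint8))
    i=1+np.argmin([np.hypot(*(c[k]-uv))+(1e4 if s[k,4]<25 else 0) for k in range(1,n)]);return c[i],s[i]
E
python3 - <<'E'
import pickle;from h import *
d=pickle.load(open("d0.pkl","rb"))
P={"scene":[(333,147),(279,207),(165,250)],"side":[(289,335),(294,215),(357,144)]}
T={"scene":[(359,157),(291,227),(186,265)],"side":[(240,326),(262,196),(323,137)]}
for i in range(3):
    pr=[];tr=[]
    for n in d:
        r=d[n];f=r["frame"];g=f.max(2)
        c,s=blob(g<35,P[n][i]);pr.append(ray(r,c));print(n,i,"pad",c.round(1),s,cast(r,c,.06).round(4))
        c,s=blob(g>165,T[n][i]);tr.append(ray(r,c));print(n,i,"tag",c.round(1),s,cast(r,c,.076).round(4), g[T[n][i][1],T[n][i][0]])
    print("TRI",tri(pr).round(4),tri(tr).round(4))
a=[]
for n,bx in (("scene",[(300,115,110,80),(240,180,110,80),(140,220,110,80)]),("side",[(215,300,110,80),(235,180,110,80),(300,110,110,80)])):
    a.append(np.hstack([cv2.resize(d[n]["frame"][y:y+h,x:x+w],None,fx=2.4,fy=2.4,interpolation=cv2.INTER_CUBIC) for x,y,w,h in bx]))
cv2.imwrite("pics/crop.png",np.clip(np.vstack(a)[:,:,::-1]*1.3,0,255))
E
```

```text
scene 0 pad [330. 146.] [313 140  28  13 192] [0.4537 0.2486 0.06  ]
scene 0 tag [344.2  24.6] [337  19  18  13  91] [0.0081 0.6896 0.076 ] 149
side 0 pad [288.6 335.6] [273 321  31  29 714] [0.4538 0.2584 0.06  ]Traceback (most recent call last):
  File "<stdin>", line 10, in <module>
  File "h.py", line 14, in blob
    i=1+np.argmin([np.hypot(*(c[k]-uv))+(1e4 if s[k,4]<25 else 0) for k in range(1,n)]);return c[i],s[i]
        ~~~~~~~~~^^^^^^^^^^^^^^^^^^^^^^^^^^^^^^^^^^^^^^^^^^^^^^^^^^^^^^^^^^^^^^^^^^^^^^
    return _wrapfunc(a, 'argmin', axis=axis, out=out, **kwds)
    return _wrapit(obj, method, *args, **kwds)
    result = getattr(arr, method)(*args, **kwds)
ValueError: attempt to get argmin of an empty sequence
```

Run:
```python
import pickle;from h import *
d=pickle.load(open("d0.pkl","rb"))
a=[]
for n,bx in (("scene",[(300,115,110,80),(240,180,110,80),(140,220,110,80)]),("side",[(215,300,110,80),(235,180,110,80),(300,110,110,80)])):
    a.append(np.hstack([cv2.resize(d[n]["frame"][y:y+h,x:x+w],None,fx=2.4,fy=2.4,interpolation=cv2.INTER_CUBIC) for x,y,w,h in bx]))
cv2.imwrite("pics/crop.png",np.clip(np.vstack(a)[:,:,::-1]*1.3,0,255))
for n,p in (("scene",(359,157)),("side",(240,324))):
    print(d[n]["frame"].max(2)[p[1]-14:p[1]+16:2,p[0]-16:p[0]+18:2])
```

```text
[[127 143 142 142 142 142 142 142 141 141 139 139 140 139 139 137 138]
 [120 142 142 142 142 142 142 142 142 141 142 140 140 138 138 139 139]
 [121 141 141 142 142 142 142 141 143 142 140 140 139 139 139 137 138]
 [128 136 140 142 142 142 141 146 147 144 141 139 140 139 138 137 137]
 [139 140 138 138 139 139 146 149 150 151 148 145 140 140 138 139 138]
 [139 139 140 139 137 145 149 151 152 152 150 149 137 139 139 137 138]
 [134 139 141 134 121 138 149 151 151 151 151 138 135 138 137 139 137]
 [ 89 115 132 140 121  97 121 140 149 149 132 125 135 137 137 137 136]
 [ 95  99  97 109  94  61  66  88 120 117  83 104 116 135 139 138 138]
 [102 111 102  79  57  49  56  54  51  56  68  86  99 134 139 136 136]
 [ 96 111  96  78  67  60  45  41  51  66  82  70 105 135 139 138 137]
 [ 82 107  83  51  61  77  75  59  73  83  68  87 127 138 137 138 137]
 [ 56  77  78  51  46  51  62  76  90  64  75 115 129 133 137 137 138]
 [ 48  50  53  52  47  46  45  49  52  69 102 104  85 101 131 138 139]
 [ 54  53  51  47  48  52  48  48  47  79 105  97  63  81 113 136 138]]
[[113 115 113 113 115 117 114 113 
[... 449 characters left out ...]
  36  93 117]
 [116 117 110 127 133 130 129 131 132 130 128 128 110  52  79 105 117]
 [117 115 112 132 131 130 129 132 132 130 128 127  95  56 106 117 116]
 [116 112 109 134 133 130 129 132 133 131 129 126  75  73 118 121 120]
 [115 113 105 113 123 127 131 133 132 130 129 121  64  69 116 118 118]
 [112 114 103  74  55  66  78  91 104 110 115 108  53  91 121 119 119]
 [113 114  95  62  36  34  33  53  43  35  52  57  48  95 118 117 118]
 [113 115  88  88  73  47  32  30  25  25  37  45  61 112 119 120 119]
 [114 113  86  92  91  89  85  79  75  78  58  65  55  71  78  85  95]][ WARN:0@0.049] global loadsave.cpp:1063 imwrite_ Unsupported depth image for selected encoder is fallbacked to CV_8U.
```

View pics/crop.png

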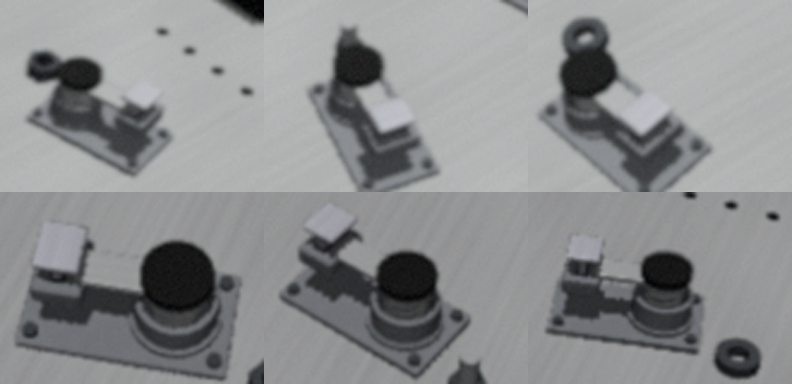

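The crop shows the tag tops as bright quads and the pads as black discs. The tag centres are about (358,155), (292,227) and (189,267) in scene, and (240,323), (263,192.5) and (324,134) in side.

Run:
```python
import pickle;from h import *
d=pickle.load(open("d0.pkl","rb"))
P={"scene":[(333.7,145.8),(279.2,207),(165,250)],"side":[(289,335),(294,215),(357,144)]}
T={"scene":[(358.3,155),(291.7,227.1),(188.8,267.1)],"side":[(240.4,323),(262.9,192.5),(323.7,133.7)]}
M=[]
for i in range(3):
    pr=[];tr=[]
    for n in d:
        r=d[n];g=r["frame"].max(2)
        m=cv2.morphologyEx((g<(30 if n=="side" else 36)).astype(np.uint8),cv2.MORPH_OPEN,cv2.getStructuringElement(cv2.MORPH_ELLIPSE,(7,7)))
        c,s=blob(m,P[n][i]);pr.append(ray(r,c));print(n,i,"pad",c.round(1),s,cast(r,c,.06)[:2].round(4),"tag",cast(r,T[n][i],.076)[:2].round(4));tr.append(ray(r,T[n][i]))
    p,t=tri(pr),tri(tr);M.append((p,t))
    print("TRI",p.round(4),t.round(4),"dist",np.hypot(*(t-p)[:2]).round(4),"yaw",np.degrees(np.arctan2(*(t-p)[1::-1])).round(1))
pickle.dump(M,open("m.pkl","wb"))
```

```text
scene 0 pad [332.3 146.1] [324 140  17  13 162] [0.4573 0.2529] tag [0.5335 0.2678]
side 0 pad [288.7 335.5] [275 322  29  28 679] [0.4537 0.2582] tag [0.525  0.2772]
TRI [0.4543 0.2561 0.0563] [0.5276 0.2738 0.0689] dist 0.0754 yaw 13.6
scene 1 pad [278.3 207.3] [270 199  18  17 241] [0.5452 0.0216] tag [0.6183 0.0027]
side 1 pad [294.  215.5] [283 206  23  20 395] [0.5433 0.0253] tag [0.6142 0.0088]
TRI [0.5439 0.023  0.0577] [0.6159 0.0049 0.072 ] dist 0.0743 yaw -14.1
scene 2 pad [164.6 250. ] [155 240  21  21 321] [ 0.5037 -0.23  ] tag [ 0.5809 -0.2144]
side 2 pad [357.3 143.1] [348 136  20  15 243] [ 0.502  -0.2281] tag [ 0.5731 -0.2084]
TRI [ 0.5025 -0.2298  0.0586] [ 0.5759 -0.2138  0.0707] dist 0.0751 yaw 12.3
```

```bash
cat > r.py <<'E'
from workcell import bot,hand,kinematics,get_obs,vision
import numpy as np,cv2,pickle
from scipy.spatial.transform import Rotation as R
M=pickle.load(open("m.pkl","rb"));TIP=bot.tcp_to_tips
def ori(i,p):
    v=(M[i][1]-M[i][0])[:2];yaw=np.arctan2(v[1],v[0]);best=None
    for s in (1,-1):
        z=s*np.array([-np.sin(yaw),np.cos(yaw),0]);y=np.array([0,0,-1.]);q=R.from_matrix(np.c_[np.cross(y,z),y,z]).as_quat()
        j=kinematics.solve_ik(p,q)
        if j is not None and (best is None or abs(j[5])<best[0]): best=(abs(j[5]),q)
    return best[1]
def at(xy,tipz): return np.array([xy[0],xy[1],tipz+TIP])
def fz(): return get_obs()["wrist_force"][2]
def press(xy,z0,z1,fmax,step=.001,v=.01):
    bot.dwell(.2);b=fz();L=[]
    for z in np.arange(z0,z1-1e-6,-step):
        bot.servo_line(at(xy,z),velocity=v);bot.dwell(.05);f=fz()-b
        L.append((round((get_obs()["position"][2]-TIP)*1e3,1),round(f,1)))
        if f>fmax: break
    return L
def pad(i):
    xy=M[i][0][:2];q=ori(i,at(xy,.13))
    bot.reach(at(xy,.13),q)
    pickle.dump(vision.read_camera("wrist"),open(f"w{i}.pkl","wb"))
    bot.servo_line(at(xy,.071),velocity=.1)
    print(i,press(xy,.069,.060,14))
    bot.servo_line(at(xy,.13),velocity=.15);o=get_obs();print("t",o["time_s"],"f",o["wrist_force"].round(2))
E
python3 - <<'E'
from r import *
hand.move_gripper(0);print(get_obs()["time_s"],get_obs()["gripper_width"])
pad(0)
w=pickle.load(open("w0.pkl","rb"));cv2.imwrite("pics/w0.png",w["frame"][:,:,::-1])
E
```

```text
0.8667 9.89652632608346e-05
0 [(np.float64(69.0), np.float64(-0.6)), (np.float64(68.0), np.float64(-1.7)), (np.float64(67.0), np.float64(0.4)), (np.float64(66.1), np.float64(0.1)), (np.float64(65.1), np.float64(0.9)), (np.float64(64.1), np.float64(2.5)), (np.float64(63.1), np.float64(4.0)), (np.float64(62.1), np.float64(5.5)), (np.float64(61.2), np.float64(6.1)), (np.float64(60.3), np.float64(7.3))]
t 7.1583 f [-0.39 -0.31 -1.62]
```

View pics/w0.png

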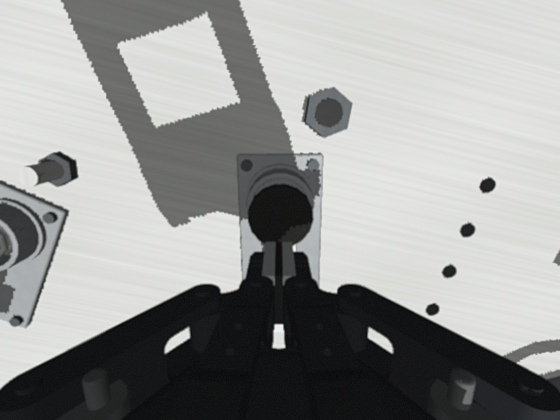

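The wrist view shows the fingertips (280,245) lined up sideways with pad 0 (281,215), and the nut (328,112) and bolt (60,168) undisturbed. Mount 0 is stiff at about 1.3 N/mm. Next are the middle and right mounts.

Run:
```python
from r import *
pad(1);pad(2)
# refine tag aim from wrist views: pad/tag lateral check
a=[pickle.load(open(f"w{i}.pkl","rb"))["frame"][100:330,140:420] for i in (1,2)]
cv2.imwrite("pics/w12.png",np.hstack(a)[:,:,::-1])
```

```text
1 [(np.float64(69.0), np.float64(-0.4)), (np.float64(67.9), np.float64(0.0)), (np.float64(67.0), np.float64(0.7)), (np.float64(66.1), np.float64(1.5)), (np.float64(65.1), np.float64(3.4)), (np.float64(64.1), np.float64(4.9)), (np.float64(63.2), np.float64(7.1)), (np.float64(62.3), np.float64(8.2)), (np.float64(61.4), np.float64(10.0)), (np.float64(60.5), np.float64(11.9))]
t 12.85 f [-0.58 -0.49  0.33]
2 [(np.float64(69.0), np.float64(0.6)), (np.float64(67.9), np.float64(0.9)), (np.float64(67.0), np.float64(1.2)), (np.float64(66.1), np.float64(2.9)), (np.float64(65.1), np.float64(2.6)), (np.float64(64.0), np.float64(2.8)), (np.float64(63.0), np.float64(2.2)), (np.float64(62.0), np.float64(3.3)), (np.float64(61.0), np.float64(3.5)), (np.float64(60.0), np.float64(4.2))]
t 19.4667 f [-0.11  0.5  -0.18]
```

View pics/w12.png

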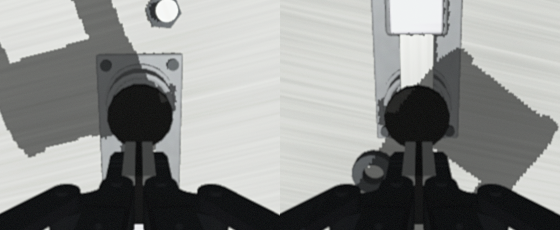

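The right mount is clearly the softest: about 0.35 N/mm, against about 1.3 and 1.9 for the left and middle. The wrist crops show the fingers centred on both pads. Now I'll push the right tag.

Run:
```python
from r import *
xy=M[2][1][:2]
bot.servo_line(at(xy,.11),velocity=.15)
w=vision.read_camera("side")
bot.servo_line(at(xy,.080),velocity=.1)
print(press(xy,.077,.0455,10,step=.0015,v=.02))
print(get_obs()["position"]-at(xy,0))
bot.servo_line(at(xy,.13),velocity=.12)
bot.reach(np.array([.35,-.35,.25]),get_obs()["orientation"])
print(get_obs()["time_s"],get_obs()["wrist_force"])
a=[]
for n in ("scene","side"):
    r=vision.read_camera(n);pickle.dump(r,open(f"e_{n}.pkl","wb"));a.append(r["frame"])
d=pickle.load(open("d0.pkl","rb"))
s=lambda f:cv2.resize(f[100:180,290:400],None,fx=3.4,fy=3.4,interpolation=cv2.INTER_LINEAR)
top=np.hstack([s(d["side"]["frame"]),s(a[1])])
cv2.imwrite("pics/end.png",np.vstack([top,cv2.resize(np.hstack(a),(top.shape[1],int(420*top.shape[1]/1120)))])[:,:,::-1])
```

```text
[(np.float64(77.0), np.float64(-0.6)), (np.float64(75.6), np.float64(1.7)), (np.float64(74.1), np.float64(2.5)), (np.float64(72.5), np.float64(2.5)), (np.float64(71.0), np.float64(2.7)), (np.float64(69.5), np.float64(3.8)), (np.float64(68.0), np.float64(2.4)), (np.float64(66.5), np.float64(3.4)), (np.float64(65.0), np.float64(3.4)), (np.float64(63.5), np.float64(3.1)), (np.float64(61.9), np.float64(3.0)), (np.float64(60.4), np.float64(2.5)), (np.float64(58.9), np.float64(3.3)), (np.float64(57.4), np.float64(2.2)), (np.float64(56.0), np.float64(3.3)), (np.float64(54.5), np.float64(3.2)), (np.float64(53.0), np.float64(2.2)), (np.float64(51.5), np.float64(4.2)), (np.float64(50.0), np.float64(3.6)), (np.float64(48.6), np.float64(5.0)), (np.float64(47.7), np.float64(11.6))]
[ 1.58728729e-04 -3.53528265e-05  4.77408858e-02]
29.1167 [ 0.78051539 -0.14511795 -0.35785791]
```

View pics/end.png

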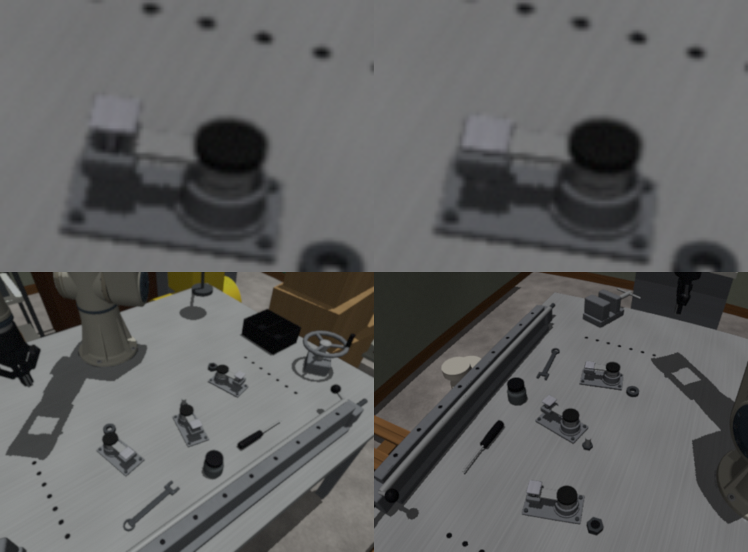

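The right tag now sits flush on its sleeve and its pad is back up. The other two tags are up, the loose things are in place and the arm is clear.

```bash
python3 -c "
from workcell import hand_in;hand_in()"
```

```text
the job is handed in; nothing more can be done
```

The right mount is the soft one. I pushed its tag fully down, moved the arm clear and handed the job in. The clock stood at about 29 s just before the final pictures, against the 48 s limit.

| Mount (pressed in this order) | Spring, about | Force at 5.5–6 mm |
|---|---|---|
| Left | 1.3 N/mm | 7.3 N |
| Middle | 1.9 N/mm | 11.9 N |
| Right | 0.35 N/mm | 4.2 N |

- **Tag push:** the tag slid at about 3 N. At the bottom stops the force rose to 11.6 N, with the fingertips 47.7 mm above the table, which matches tag and pad both fully down.
- **Final pictures:** the right tag sits flush on its sleeve and its pad has sprung back. The other two tags are up, and by eye the loose things are where they were.
- **Readings that wandered:** the force reading drifted by about 1 N, up to 1.7 N before contact on the left pad. The right pad was still clearly softer than the other two. No check failed.

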